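Unlock the whistle box and hold its lid half open

ROBOT

A 6-joint arm with a two-finger parallel gripper is mounted at the origin on the work surface. World frame = base frame: x ahead of the robot, y to its left, z up, the work surface at z = 0. Lengths are in m, angles in rad, forces in N, time in s.
With the tool pointing down it reaches from about 0.3 to 0.875 m from the base axis. Payload 4.2 kg.
Tool frame: the origin (TCP) lies on the centre line of the jaws, within the pads' length; the fingertips stand 22 mm ahead of it and the grasp point (between the pads) lies 3 mm ahead of it (bot.tips_ahead is the distance from the TCP to the fingertips, in m); z points along the fingers, y is the line along which they close (so a half turn about z gives the same grasp; the last joint's range is limited). The gripper opens to 85 mm and grips with 20 to 120 N. Pads are 22 mm wide; open, the fingers measure 114 mm over their backs; the gripper's body (76 mm by 85 mm) begins 54 mm behind the grasp point. The pads swing forward as they close: fully open they stand 13 mm farther back than shut.
Start: joints at [-1.322, 0.32, 1.565, -0, 1.257, -0.02], TCP at [0.153, -0.554, 0.253] pointing down, gripper open.
Joint ranges: [-3.11, 3.11], [-0.84, 2.01], [0.21, 2.61], [-1.34, 4.49], [0.05, 2.63], [-2.56, 2.56]. Speed limits (rad/s): [2.57, 2.57, 3.14, 3.14, 3.14, 3.14].

INTERFACE

Orientations are given as a unit quaternion [x, y, z, w].
In Python, from station import bot gives the robot as it stands.
- The arm moves only by the shell command python3 -m inch 'ROWS' [OPENING] [FORCE]. ROWS is JSON, a list of rows, each a list of 6 numbers: the shift along the tool's x, y, z in cm, then the turn, a rotation vector about the tool's x, y, z in degrees. A call has 1 to 12 rows; each row is the pose to reach, as a shift and turn from the pose commanded when the call began, along the tool's axes at that moment; what a row does not reach only later rows make up. A row lasts 1/10 s, in which the tool goes at most 50 mm and 8.59 degrees, less where a joint would pass 70% of its speed; a pose out of reach is approached as far as the arm can. A call with a gripper value outside its range is refused whole. OPENING is the opening, from 0 (shut) to 1 (fully open), set as the call begins (- or left out, the last holds). The fingers move at their own pace and stop on an object; FORCE is the grip in N (left out, the last holds). Time passes only in rows, so rows that repeat a pose let the fingers close. It gives the time, the measured TCP pose, the force, the opening and the grip force at its end, in the units of the state.
- bot.sense(): the state, without advancing time (a new reading comes with each control period).
- bot.grab_frame(name): name is "scene" or "top" or "wrist"; returns a dict with "frame" (420x560x3 uint8, red, green, blue), "fx", "fy", "cx", "cy" (pixels), "position" and "rotation" of the camera in the world. Camera axes: x right, y down, z forward; pixel columns grow to the right and rows downward; lengths in m; the calibration is good to about 2 mm. A picture is of the moment at which its call begins. There is no depth.
- bot.job_done(): hands the job in; it is judged then, once.
The state is a dict: "time": time; "joint_positions": joint angles; "dq": joint speeds; "effort": joint torques, N m; "eef_pos": TCP position; "tcp_rot": TCP orientation; "wrist_force": force on the tool from outside, world axes, zero at the start; "ft_torque": the same for the moment, N m; "grip_width": opening from 0.0 (shut) to 1.0 (fully open); "grasp_force": force on a finger pad.
Only numpy, scipy, OpenCV 4.12 (cv2) and the standard library are available. Lean on these libraries where they do the work, as an engineer would, in place of code of your own. Each camera call takes 0.05 s, during which the arm holds its last target. There are 200 camera calls.

TASK

Unlock the closed whistle display box by pressing the three round buttons of its lock fully, one at a time and with the lid still shut: first the smallest, then the largest, then the middle-sized one. Then lift the lid by the brass bar handle on its front edge until it stands 50 degrees open, give or take 5, so that the stallkeeper can reach in, and finish while holding it there by the bar with the gripper: the lid falls shut if let go, so do not let go, do not throw it open past 70 degrees, and do not disturb the whistles in and around the box.

Things in the scene. Friction and masses are not known exactly. Their poses are not given: they have to be found in the camera images.
- box: the fixed wooden display box, 160 (its x, depth) x 240 (its y, width) x 90 mm high without the lid, walls 8 mm; origin at the centre of its underside on the shelf; its front faces its own -x, roughly to the robot. Attached to its right end (its -y side) is the lock console, a dark wood block 160 x 70 x 70 mm high, centred 155 mm from the box's centre, with the three buttons in one row along the box's x at -50, 0 and +50 mm; which button is in which place varies
- lid_angle (a joint): opening angle of the lid in rad: 0 shut, 0.873 is 50 degrees, stop at 1.75. The lid (10 mm thick wooden frame with a clear pane, 160 x 240 mm, about 0.3 to 0.5 kg with its handle) lies on top of the box and turns up about a level hinge along its far edge. It falls shut by its own weight, which takes about 1.5 to 3 N at the bar to carry
- lid_hinge (a point): middle of the hinge line, which runs along the box's y; 80 mm behind the box's centre (its +x), 95 mm above the shelf
- lid_bar (a point): middle of the straight part of the lid's brass bar handle: a round bar 10 mm thick and 110 mm long, parallel to the hinge and 215 mm from it, standing out 55 mm in front of the lid's front edge in the plane of the lid, carried by an arm at each end, so that there is a 50 mm clear gap between bar and lid. With the lid shut it is 95 mm above the shelf. At angle a it is 215 cos(a) mm in front of the hinge and 215 sin(a) mm above it
- lid: the lid with its brass handle; its origin lies on the middle of the hinge line, its -x points along the lid to the bar
- key_small_top (a point): the smallest of three like-coloured round white flat-topped push buttons, 16 mm across; this point is the centre of its top face, 15 mm above the console top (85 mm above the shelf) when not pressed
- key_middle_top (a point): the middle-sized of three like-coloured round white flat-topped push buttons, 26 mm across; this point is the centre of its top face, 15 mm above the console top (85 mm above the shelf) when not pressed
- key_large_top (a point): the largest of three like-coloured round white flat-topped push buttons, 38 mm across; this point is the centre of its top face, 15 mm above the console top (85 mm above the shelf) when not pressed
- key_small (a joint): smallest button: travel of that button in m: 0 released, 0.006 fully down (it counts as pressed from 0.004, as released below 0.002); it springs back, about 1 N to start and 4.5 N fully down
- key_middle (a joint): middle-sized button: travel of that button in m: 0 released, 0.006 fully down (it counts as pressed from 0.004, as released below 0.002); it springs back, about 1 N to start and 4.5 N fully down
- key_large (a joint): largest button: travel of that button in m: 0 released, 0.006 fully down (it counts as pressed from 0.004, as released below 0.002); it springs back, about 1 N to start and 4.5 N fully down
- rooster1: ochre clay rooster whistle, about 65 mm tall, inside the box on the left; origin under its foot, as with the other wares
- rooster2: ochre clay rooster whistle, about 65 mm tall, inside the box on the right
- ocarina: bone-white ocarina, 57 x 38 x 26 mm, inside the box in the middle
- rooster3: ochre clay rooster whistle, about 65 mm tall, standing on the shelf left of the box
- rooster4: ochre clay rooster whistle, about 65 mm tall, standing on the shelf right of the lock console
- slide_whistle: maple slide whistle, 20 mm thick and 210 mm long, lying behind the box
- ring: copper mouthpiece ring, 32 mm across and 12 mm high, lying on the shelf right of the lock console

How it is judged:
By the outcome, as a careful person would: the job done as asked, in the order asked, and still so for the second after the job is handed in, while the arm keeps its last pose, push and grip.
It also fails if it takes over 54 s, if anything falls off the work surface, if the arm or the gripper's body presses on something with over 40 N, if the wrist force passes 120 N, or if a joint passes its speed limit or range.

## Working session

There is one attempt and no reset: what is moved stays moved. The work goes in short steps, Python scripts to look and compute and a shell command to move; the robot and the scene stay as the last step left them, time stands still between calls to the robot, and variables do not carry over. Pictures are saved under pics/ and viewed, at most 10 in all, crops included, and the job is handed in when it is done.

```bash
ls; mkdir -p pics; python3 - <<'E'
from station import bot
import cv2,numpy as np
s=bot.sense();print(s)
for n in("top","scene"):
    f=bot.grab_frame(n);cv2.imwrite(f"pics/{n}0.png",f["frame"][:,:,::-1])
    print(n,f["fx"],f["fy"],f["cx"],f["cy"],f["position"],np.round(f["rotation"],3).tolist())
    np.save(f"pics/{n}0.npy",f,allow_pickle=True)
E
```

```text
pics
{'time': 0.0, 'joint_positions': array([-1.32199295e+00,  3.20286768e-01,  1.56566270e+00,  3.65144060e-05,
        1.25738915e+00, -2.00015904e-02]), 'dq': array([-0.00140136,  0.00028639,  0.00114582, -0.00020648,  0.00186977,
        0.00099764]), 'effort': array([ 1.91764499e-03, -4.15522027e+01, -2.34158474e+01,  2.74234726e-04,
        8.19224515e-03, -5.09667998e-06]), 'eef_pos': array([ 0.15261229, -0.5539324 ,  0.25249151]), 'tcp_rot': array([ 9.90981953e-01,  1.33992563e-01, -8.24025973e-05, -8.69256158e-04]), 'wrist_force': array([0.11594832, 0.02270495, 0.11342351]), 'ft_torque': array([-0.02602831,  0.0170319 ,  0.02397927]), 'grasp_force': 0.0, 'grip_width': 0.9979611869013432}
top 413.60793606178964 413.60793606178964 282.35830272989404 209.38015779007503 [0.44728535 0.04256956 0.80408004] [0.719, -0.687, 0.071, -0.076]
scene 534.6270459361356 534.6270459361356 280.18553268240805 211.35106189940487 [ 1.1658786  -0.06840113  1.07040039] [0.754, 0.603, -0.167, -0.199]
```

View pics/top0.png

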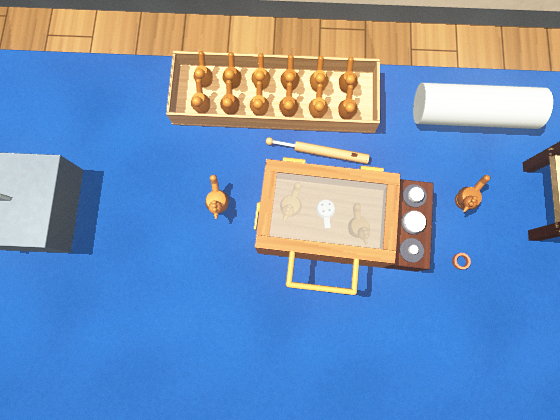

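View pics/scene0.png

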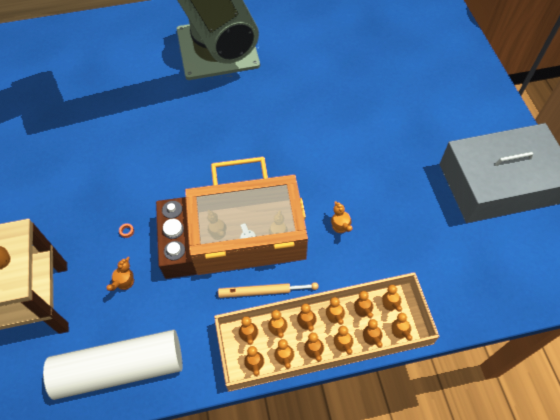

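Top view: small button near (413,250), large (414,222), medium (416,195); brass bar from (289,286) to (356,292). Scene view agrees: small (172,208), large (172,228), medium (174,249); bar (213,162)–(265,157).

```bash
cat > h.py <<'E'
import numpy as np,cv2
from scipy.spatial.transform import Rotation as R
def ray(f,u,v):
    d=R.from_quat(f["rotation"]).apply([(u-f["cx"])/f["fx"],(v-f["cy"])/f["fy"],1]);return np.array(f["position"]),d
def onz(f,u,v,z):
    p,d=ray(f,u,v);return p+d*(z-p[2])/d[2]
def proj(f,P):
    c=R.from_quat(f["rotation"]).inv().apply(np.asarray(P)-f["position"]);return np.array([f["cx"]+f["fx"]*c[0]/c[2],f["cy"]+f["fy"]*c[1]/c[2]])
def blobs(m,amin=15):
    n,l,s,c=cv2.connectedComponentsWithStats(m.astype(np.uint8))
    return [(c[i],s[i]) for i in range(1,n) if s[i][4]>=amin]
E
python3 - <<'E'
from h import *
for n,(x0,x1,y0,y1),(bx0,bx1,by0,by1) in(("top",(395,435,175,265),(280,365,255,300)),("scene",(155,190,195,265),(205,275,150,190))):
    f=np.load(f"pics/{n}0.npy",allow_pickle=True).item();im=f["frame"]
    hsv=cv2.cvtColor(im,cv2.COLOR_RGB2HSV)
    m=np.zeros(im.shape[:2],bool);m[y0:y1,x0:x1]=((hsv[...,1]<60)&(hsv[...,2]>150))[y0:y1,x0:x1]
    for c,s in blobs(m): 
        P=onz(f,*c,.085);print(n,"btn",c.round(1),s[2:],P.round(4), "dia mm",np.round(1e3*2*np.sqrt(s[4]/np.pi)*np.linalg.norm(P-f["position"])/f["fx"],1))
    m[:]=0;m[by0:by1,bx0:bx1]=((hsv[...,0]>15)&(hsv[...,0]<35)&(hsv[...,1]>90)&(hsv[...,2]>120))[by0:by1,bx0:bx1]
    v,u=np.nonzero(m)
    print("yellow",m.sum(),u.min(),u.max(),v.min(),v.max())
    # bar: per column extreme run, fit line
    cols=range(295,352) if n=="top" else range(218,262)
    pts=[]
    for c in cols:
        r=v[u==c]
        if len(r): pts.append((c,r.mean(),len(r)))
    pts=np.array(pts);k=np.polyfit(pts[:,0],pts[:,1],1);print("fit",k,np.abs(pts[:,1]-np.polyval(k,pts[:,0])).max(),pts[:,2].mean())
    for c in(u.min(),u.max()): print("end",c,onz(f,c+.5,np.polyval(k,c),.095).round(4))
E
```

```text
top btn [414.6 194.6] [ 23  23 334] [ 0.6369 -0.183   0.085 ] dia mm 38.7
top btn [413.5 221.3] [ 24  22 426] [ 0.5881 -0.18    0.085 ] dia mm 43.1
top btn [412.3 249.3] [ 24  23 329] [ 0.5384 -0.177   0.085 ] dia mm 37.5
yellow 755 286 364 255 294
fit [-1.40351789e-01  3.29536037e+02] 4.7186459346979746 6.491228070175438
end 286 [0.4597 0.0386 0.095 ]
end 364 [ 0.484  -0.0923  0.095 ]
scene btn [170.9 206.6] [ 9  9 59] [ 0.5421 -0.1814  0.085 ] dia mm 19.0
scene btn [172.1 226.8] [ 19  18 267] [ 0.5919 -0.1848  0.085 ] dia mm 39.5
scene btn [173.3 247.8] [ 15  13 147] [ 0.6415 -0.1881  0.085 ] dia mm 28.7
yellow 440 205 274 157 189
fit [-1.43142738e-01  2.01266673e+02] 5.916414568518206 4.954545454545454
end 205 [ 0.4765 -0.0954  0.095 ]
end 274 [0.4847 0.0587 0.095 ]
```

```bash
python3 - <<'E'
from h import *
for n,(x0,x1,y0,y1),(bx0,bx1,by0,by1) in(("top",(395,435,175,265),(280,365,270,300)),("scene",(155,190,195,265),(205,275,150,172))):
    f=np.load(f"pics/{n}0.npy",allow_pickle=True).item();im=f["frame"]
    hsv=cv2.cvtColor(im,cv2.COLOR_RGB2HSV)
    m=np.zeros(im.shape[:2],bool);m[y0:y1,x0:x1]=((hsv[...,1]<60)&(hsv[...,2]>200))[y0:y1,x0:x1]
    for c,s in blobs(m): 
        P=onz(f,*c,.085);print(n,"btn",c.round(1),s[2:],P.round(4), "dia mm",np.round(1e3*2*np.sqrt(s[4]/np.pi)*np.linalg.norm(P-f["position"])/f["fx"],1))
    m[:]=0;m[by0:by1,bx0:bx1]=((hsv[...,0]>15)&(hsv[...,0]<35)&(hsv[...,1]>90)&(hsv[...,2]>120))[by0:by1,bx0:bx1]
    v,u=np.nonzero(m)
    top=n=="top"
    pts=[]
    for c in (range(298,348) if top else range(220,260)):
        r=v[u==c]
        if len(r): pts.append((c,r.mean(),len(r)))
    pts=np.array(pts);k=np.polyfit(pts[:,0],pts[:,1],1);print("fit",k,np.abs(pts[:,1]-np.polyval(k,pts[:,0])).max(),pts[:,2].mean())
    near=np.abs(v-np.polyval(k,u))<4;ue=u[near]
    E=[onz(f,c,np.polyval(k,c),.095) for c in(ue.min()-.5,ue.max()+.5)]
    d=E[1]-E[0];print("ends",ue.min(),ue.max(),*[e.round(4) for e in E],"len",np.linalg.norm(d),"mid",((E[0]+E[1])/2).round(4),"ang",np.degrees(np.arctan2(d[0],-d[1])))
E
```

```text
top btn [415.9 193.6] [ 15  14 171] [ 0.6387 -0.1853  0.085 ] dia mm 27.8
top btn [414.5 221.1] [ 22  21 374] [ 0.5886 -0.1819  0.085 ] dia mm 40.4
top btn [413.1 249.1] [11  9 73] [ 0.5389 -0.1783  0.085 ] dia mm 17.7
fit [1.14045618e-01 2.51140288e+02] 0.32129651860748254 5.64
ends 286 356 [0.4691 0.0407 0.095 ] [ 0.4612 -0.079   0.095 ] len 0.12003799293091388 mid [ 0.4651 -0.0192  0.095 ] ang -3.7599227942194684
scene btn [170.5 206.1] [ 8  7 43] [ 0.5405 -0.1821  0.085 ] dia mm 16.2
scene btn [171.7 226.4] [ 18  16 235] [ 0.5907 -0.1856  0.085 ] dia mm 37.1
scene btn [173.  247.5] [ 13  12 120] [ 0.6405 -0.1887  0.085 ] dia mm 26.0
fit [-1.30159475e-01  1.92535694e+02] 0.33273921200753875 3.675
ends 211 264 [ 0.4609 -0.0818  0.095 ] [0.4691 0.0392 0.095 ] len 0.12125318669197566 mid [ 0.465  -0.0213  0.095 ] ang 176.13075481519
```

Both views agree within 4 mm, the button spacing comes out at 50 mm and the diameters at 16/26/38. The box yaw is −3.9°, and the console centre implied by the bar matches the large button.

```bash
cat > go.py <<'E'
import sys
from h import *
from station import bot
# usage: go.py x y z [yaw of tool x, deg] : row from the present pose, tool down
x,y,z=map(float,sys.argv[1:4]);s=bot.sense();r=R.from_quat(s["tcp_rot"])
sh=r.inv().apply(np.array([x,y,z])-s["eef_pos"])*100
yaw=np.radians(float(sys.argv[4])) if len(sys.argv)>4 else np.radians(86.1)
X=np.array([np.cos(yaw),np.sin(yaw),0]);Z=np.array([0,0,-1]);T=R.from_matrix(np.c_[X,np.cross(Z,X),Z])
print(s["eef_pos"].round(4),s["wrist_force"].round(2),"row",sh.round(2),np.degrees((r.inv()*T).as_rotvec()).round(2))
E
python3 go.py .5397 -.1802 .150; python3 -c "
from station import bot;print(bot.tips_ahead)"
```

```text
[ 0.1526 -0.554   0.2525] [ 0.35 -0.45  0.4 ] row [ 47.25 -25.74  10.3 ] [-8.00e-02 -6.00e-02 -7.07e+01]
0.022
```

```bash
R='[47.25,-25.74,2,0,0,-70.7]'; python3 -m inch '[[47.25,-25.74,2,0,0,-70.7],[47.25,-25.74,2,0,0,-70.7],[47.25,-25.74,2,0,0,-70.7],[47.25,-25.74,2,0,0,-70.7],[47.25,-25.74,2,0,0,-70.7],[47.25,-25.74,2,0,0,-70.7],[47.25,-25.74,2,0,0,-70.7],[47.25,-25.74,2,0,0,-70.7],[47.25,-25.74,2,0,0,-70.7],[47.25,-25.74,2,0,0,-70.7],[47.25,-25.74,2,0,0,-70.7],[47.25,-25.74,2,0,0,-70.7]]' 0 30; python3 go.py .5397 -.1802 .115
```

```text
time: 1.3
eef_pos: [0.5426, -0.1773, 0.2323]
tcp_rot: [0.729, 0.685, 0.001, -0.0]
wrist_force: [0.4, -0.2, 0.5]
grip_width: 0.001
grasp_force: 0.0
[ 0.5426 -0.1773  0.2323] [ 0.41 -0.23  0.48] row [-0.32 -0.27 11.73] [ 0.01 -0.09  0.29]
```

```bash
python3 -m inch '[[0,0,5,0,0,0],[0,0,8,0,0,0],[0,0,11,0,0,0],[0,0,11,0,0,0],[0,0,11,0,0,0]]' >/dev/null; python3 go.py .5397 -.1802 .115
```

```text
[ 0.5396 -0.1813  0.1235] [ 0.99 -0.03  0.36] row [0.11 0.   0.85] [-0.04  0.01 -0.03]
```

```bash
python3 -m inch '[[0.1,0,1.0,0,0,0],[0.1,0,1.6,0,0,0],[0.1,0,2.0,0,0,0],[0.1,0,2.3,0,0,0],[0.1,0,2.4,0,0,0],[0.1,0,2.4,0,0,0],[0.1,0,2.4,0,0,0]]'
```

```text
time: 2.5
eef_pos: [0.5403, -0.18, 0.1009]
tcp_rot: [0.731, 0.683, 0.0, 0.001]
wrist_force: [-2.8, 0.1, 9.3]
grip_width: 0.007
grasp_force: 4.5
```

```bash
python3 -m inch '[[0,0,-1.5,0,0,0],[0,0,-2.5,0,0,0],[0,2.5,-2.5,0,0,0],[0,5,-2.5,0,0,0],[0,5,-2.5,0,0,0],[0,5,-2.5,0,0,0],[0,5,-2.5,0,0,0]]'; python3 go.py .5897 -.1838 .1
```

```text
time: 3.2
eef_pos: [0.5888, -0.1829, 0.124]
tcp_rot: [0.731, 0.683, -0.0, -0.001]
wrist_force: [-0.1, 0.6, 0.6]
grip_width: 0.0
grasp_force: 0.0
[ 0.5888 -0.1829  0.124 ] [-0.09  0.55  0.61] row [-0.08  0.1   2.4 ] [-0.09 -0.02 -0.  ]
```

```bash
python3 - <<'E'
from h import *
from station import bot
f=bot.grab_frame("scene");cv2.imwrite("pics/s1.png",cv2.resize(f["frame"][130:290,110:330,::-1],None,fx=3,fy=3))
E
```

```text
(no output)
```

View pics/s1.png

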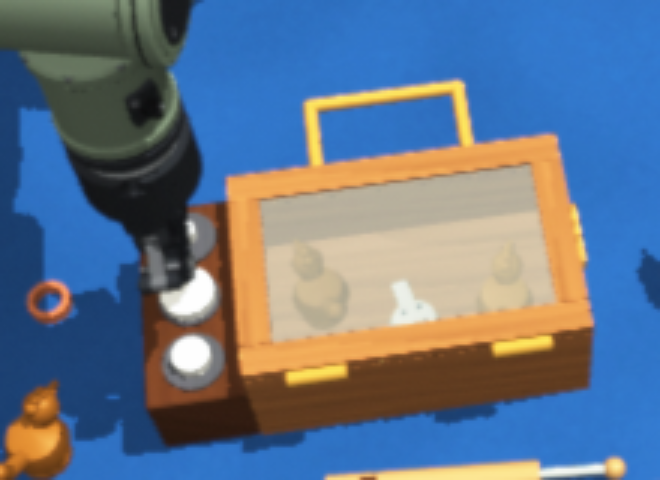

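The crop shows the shut fingers at (175,275), just above the large button at (188,295). The middle button at (190,360) is clear and the lid is shut. Next I press the large button.

```bash
python3 -m inch '[[0,0,1.0,0,0,0],[0,0,1.6,0,0,0],[0,0,2.0,0,0,0],[0,0,2.3,0,0,0],[0,0,2.4,0,0,0],[0,0,2.4,0,0,0],[0,0,2.4,0,0,0]]'
```

```text
time: 3.95
eef_pos: [0.589, -0.183, 0.101]
tcp_rot: [0.731, 0.683, -0.0, -0.001]
wrist_force: [-3.4, 1.0, 7.4]
grip_width: 0.006
grasp_force: 3.4
```

```bash
python3 -m inch '[[0,0,-1.5,0,0,0],[0,0,-2.5,0,0,0],[0,2.5,-2.5,0,0,0],[0,5,-2.5,0,0,0],[0,5,-2.5,0,0,0],[0,5,-2.5,0,0,0],[0,5,-2.5,0,0,0]]'; python3 go.py .6396 -.187 .1
```

```text
time: 4.65
eef_pos: [0.6388, -0.1864, 0.125]
tcp_rot: [0.731, 0.683, -0.0, -0.001]
wrist_force: [-0.1, -0.4, 0.1]
grip_width: -0.004
grasp_force: 0.0
[ 0.6388 -0.1864  0.125 ] [-0.14 -0.44  0.09] row [-0.05  0.08  2.5 ] [-0.08 -0.01 -0.  ]
```

```bash
python3 -m inch '[[0,0,1.0,0,0,0],[0,0,1.6,0,0,0],[0,0,2.0,0,0,0],[0,0,2.3,0,0,0],[0,0,2.45,0,0,0],[0,0,2.5,0,0,0],[0,0,2.5,0,0,0]]'
```

```text
time: 5.35
eef_pos: [0.6388, -0.1864, 0.101]
tcp_rot: [0.731, 0.683, -0.001, -0.001]
wrist_force: [-5.4, 0.7, 5.3]
grip_width: -0.006
grasp_force: 3.0
```

```bash
python3 -m inch '[[0,0,-4,0,0,0],[0,0,-8,0,0,0],[0,0,-11,0,0,0],[3,-3,-12,0,0,0],[6,-7,-12,0,0,0],[9,-11,-12,0,0,0],[12,-15,-12,0,0,0],[15.4,-18.5,-12,0,0,0],[15.4,-18.5,-12,0,0,0],[15.4,-18.5,-12,0,0,0],[15.4,-18.5,-12,0,0,0],[15.4,-18.5,-12,0,0,0]]' 0.5 40; python3 go.py .465 -.0203 .095; python3 - <<'E'
from h import *
from station import bot
f=bot.grab_frame("wrist");cv2.imwrite("pics/w1.png",f["frame"][:,:,::-1]);np.save("pics/w1.npy",f,allow_pickle=True)
E
```

```text
time: 6.55
eef_pos: [0.4668, -0.0211, 0.2203]
tcp_rot: [0.731, 0.682, 0.0, 0.0]
wrist_force: [-0.8, 0.4, 0.5]
grip_width: 0.505
grasp_force: 0.0
[ 0.4668 -0.0211  0.2203] [-0.77  0.43  0.5 ] row [ 0.07 -0.2  12.53] [ 0.04  0.02 -0.06]
```

View pics/w1.png

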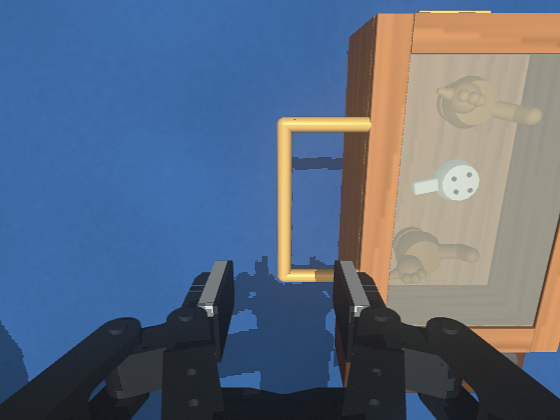

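Wrist view: bar vertical at u≈285, v 120–280. The pads at u≈225 and 345 straddle it evenly.

```bash
python3 - <<'E'
from h import *
f=np.load("pics/w1.npy",allow_pickle=True).item()
for v in (120,200,280): print(onz(f,285,v,.095).round(4))
E
python3 -m inch '[[0,-0.1,4,0,0,0],[0,-0.1,7,0,0,0],[0,-0.1,9,0,0,0],[0,-0.1,11,0,0,0],[0,-0.1,12,0,0,0],[0,-0.1,12.5,0,0,0],[0,-0.1,12.5,0,0,0],[0,-0.1,12.5,0,0,0]]' 0.5 40
```

```text
[0.4723 0.0373 0.095 ]
[ 0.4686 -0.0171  0.095 ]
[ 0.4643 -0.0794  0.095 ]
time: 7.4
eef_pos: [0.4654, -0.0204, 0.0959]
tcp_rot: [0.731, 0.683, 0.0, 0.001]
wrist_force: [0.3, 0.1, 0.3]
grip_width: 0.505
grasp_force: 0.0
```

```bash
python3 -m inch '[[0,0,0,0,0,0],[0,0,0,0,0,0],[0,0,0,0,0,0],[0,0,0,0,0,0],[0,0,0,0,0,0],[0,0,0,0,0,0],[0,0,0,0,0,0],[0,0,0,0,0,0]]' 0 30
```

```text
time: 8.2
eef_pos: [0.4675, -0.0204, 0.0963]
tcp_rot: [0.731, 0.683, 0.002, 0.003]
wrist_force: [5.9, 0.0, -2.3]
grip_width: 0.102
grasp_force: 29.2
```

```bash
python3 -m inch '[[0,0.1,-0.4,0,0,0],[0,0.2,-0.9,0,0,0],[0,0.25,-1.4,0,0,0],[0,0.28,-1.87,0,0,0],[0,0.33,-2.4,0,0,0],[0,0.42,-3.0,0,0,0],[0,0.53,-3.73,0,0,0],[0,0.53,-3.73,0,0,0],[0,0.53,-3.73,0,0,0]]'
```

```text
time: 9.1
eef_pos: [0.4707, -0.0206, 0.1329]
tcp_rot: [0.731, 0.683, 0.001, 0.001]
wrist_force: [5.0, -1.3, -2.7]
grip_width: 0.106
grasp_force: 29.8
```

```bash
python3 -m inch '[[0,0.14,-0.75,0,0,0],[0,0.31,-1.47,0,0,0],[0,0.52,-2.2,0,0,0],[0,0.72,-2.91,0,0,0],[0,0.97,-3.62,0,0,0],[0,1.24,-4.32,0,0,0],[0,1.54,-5.02,0,0,0],[0,1.85,-5.70,0,0,0],[0,2.2,-6.37,0,0,0],[0,2.55,-7.02,0,0,0],[0,2.55,-7.02,0,0,0],[0,2.55,-7.02,0,0,0]]'
```

```text
time: 10.3
eef_pos: [0.4956, -0.0224, 0.2022]
tcp_rot: [0.731, 0.683, 0.0, 0.0]
wrist_force: [6.3, 0.1, -4.9]
grip_width: 0.104
grasp_force: 29.7
```

```bash
python3 -m inch '[[0,0.40,-0.65,0,0,0],[0,0.80,-1.27,0,0,0],[0,1.24,-1.90,0,0,0],[0,1.68,-2.49,0,0,0],[0,2.16,-3.08,0,0,0],[0,2.64,-3.64,0,0,0],[0,3.16,-4.2,0,0,0],[0,3.68,-4.72,0,0,0],[0,4.25,-5.25,0,0,0],[0,4.8,-5.72,0,0,0],[0,4.8,-5.72,0,0,0],[0,4.8,-5.72,0,0,0]]'; python3 - <<'E'
from h import *
from station import bot
f=bot.grab_frame("scene");cv2.imwrite("pics/s2.png",f["frame"][:,:,::-1]);np.save("pics/s2.npy",f,allow_pickle=True)
f=bot.grab_frame("top");cv2.imwrite("pics/t2.png",f["frame"][:,:,::-1])
E
```

```text
time: 11.5
eef_pos: [0.5425, -0.0256, 0.2604]
tcp_rot: [0.731, 0.683, -0.001, -0.0]
wrist_force: [-4.9, -1.4, 1.6]
grip_width: 0.108
grasp_force: 29.7
```

View pics/s2.png

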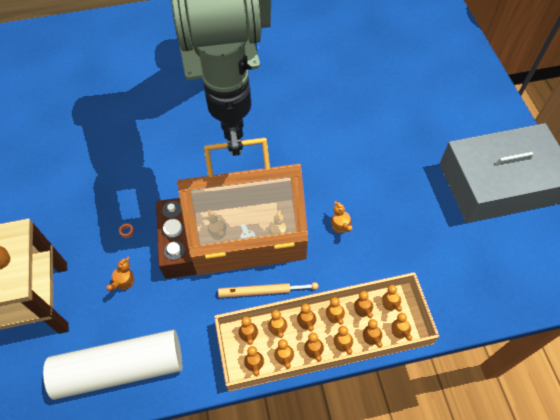

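View pics/t2.png

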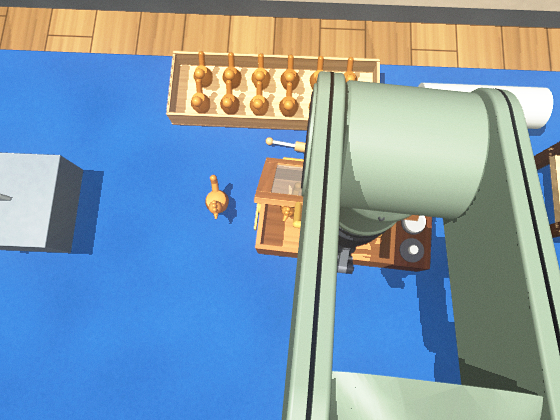

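The scene view shows the bar held at (237,145), with its ends at about (207,149) and (268,142). The lid is raised and the whistles are in place. I'll check the angle against the bar ends in the image.

```bash
python3 - <<'E'
from h import *
from station import bot
f=np.load("pics/s2.npy",allow_pickle=True).item();hsv=cv2.cvtColor(f["frame"],cv2.COLOR_RGB2HSV)
m=((hsv[...,0]>15)&(hsv[...,0]<35)&(hsv[...,1]>90)&(hsv[...,2]>120));m[:135]=0;m[165:]=0;m[:,:200]=0;m[:,275:]=0
v,u=np.nonzero(m);
for s in (slice(212,228),slice(246,262)):
    k=(u>=s.start)&(u<s.stop)&(v<158);print("bar img",u[k].mean().round(1),v[k].mean().round(1))
print("u",u.min(),u.max())
th=np.radians(-3.9);X=np.array([np.cos(th),np.sin(th),0]);Y=np.array([-X[1],X[0],0])
H=np.array([.465,-.0203,.095])+.215*X
for a in(44,47,50,53,56):
    r=np.radians(a);B=H-.215*np.cos(r)*X+[0,0,.215*np.sin(r)];print(a,proj(f,B+.06*Y).round(1),proj(f,B-.06*Y).round(1),B.round(4))
s=bot.sense();print(s["time"],s["eef_pos"].round(4),s["wrist_force"].round(2),abs(s["dq"]).max(),s["grasp_force"])
E
```

```text
bar img 219.4 145.6
bar img 253.3 141.3
u 204 268
44 [266.1 137.9] [204.4 145.7] [ 0.5252 -0.0244  0.2444]
47 [266.5 138.6] [204.2 146.5] [ 0.5332 -0.025   0.2522]
50 [267.  139.7] [204.  147.7] [ 0.5416 -0.0255  0.2597]
53 [267.5 141.1] [203.9 149.2] [ 0.5504 -0.0261  0.2667]
56 [268.1 142.8] [203.8 151. ] [ 0.5596 -0.0267  0.2732]
11.6 [ 0.5423 -0.0256  0.2602] [-5.55 -0.27  3.39] 0.00238608969860665 29.780819714069366
```

```bash
python3 -m inch '[[0,0,0,0,0,0],[0,0,0,0,0,0],[0,0,0,0,0,0],[0,0,0,0,0,0],[0,0,0,0,0,0]]' && python3 -c "
from station import bot;print(bot.job_done())"
```

```text
time: 12.1
eef_pos: [0.5423, -0.0256, 0.2602]
tcp_rot: [0.731, 0.683, -0.001, -0.0]
wrist_force: [-5.4, -1.1, 3.5]
grip_width: 0.1
grasp_force: 29.8
the job is handed in; nothing more can be done
None
```

I pressed the buttons fully in order (small, large, middle), then lifted the lid; it is held by its bar at about 50° (49° from gripper height, 50° from the camera), the whistles look undisturbed in the final pictures, and I handed the job in at 12.1 s.

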